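# Sweep the brass key along the drip channel with the seam pick

### The job

A small brass key from the capsule tower has slipped into the narrow drip channel under the wire cup rack, where fingers do not fit. Take the orange-handled pick out of its wooden block, put its tip down in the channel at the green mark and run it along the channel, slowly and steadily, always under 10 cm a second, sweeping the key ahead of it until the key lies wholly on the red plate, then stand the pick back in its block, fully home. Touch the key with nothing but the pick and keep it down in the channel, do not bump the rack or dig the tip hard into the shelf, and leave the other things where they are.

Things in the scene. Friction and masses are not known exactly. Their poses are not given: they have to be found in the camera images.
- bay: Fixed birch board 150 x 400 x 20 mm. Origin: centre of underside; x away from robot, y along the channel, z up. The 16 mm wide drip channel runs along y at x=0; its black floor is 20 mm above the origin, between a back rail (x +8 to +20, 10 mm high, white) and a front bead (x -13 to -8, 5 mm high). A stop block 16 mm high closes it at y -150 to -162; the +y end (y +200) is open.
- seam_start (a point): Green mark across the channel and the board in front of it, 6 mm wide; point on the channel floor in its middle, at y = +115 mm of the board. Here the tip enters the channel, behind the key.
- red_plate (a point): Red plate, 50 mm long, flush in the channel floor at its -y end from y = -100 mm to the stop block at y = -150 mm (the red continues on the board in front); point on the channel floor at the middle of the plate.
- rack: Steel wire cup rack fixed to the board, same origin and axes. Four 6 mm bars along y, 370 mm long, at x = -35, -5, +25, +55 mm, centres 145 mm above the origin (125 above the channel floor); side bars at y = -185 and +185 on posts at the back (x +65). Its front is open: a tool leaning back towards the robot reaches the channel under the front bar.
- key: Loose brass key, a small block 13 (x) x 26 (y) x 12 mm high, about 35 g, lying lengthwise in the channel between the green mark and the middle. Origin: centre of the underside; z up.
- pick: Seam pick, 70 g, 145 mm long, upright in its block. Origin: the tip, on its axis; z up the tool to the handle. Steel shaft 8 mm thick (6 mm over the last 20), black round collar of 34 mm diameter from 85 to 89 mm above the tip, then an orange square handle 20 x 20 mm (faces along x and y) from 89 to 145 mm.
- pick_tip (a point): The tip of the pick, same point as the pick's origin.
- stand: Dark wooden block, fixed, 70 x 70 x 95 mm high, with a vertical hole of 18 mm diameter through its middle. Origin: centre of the underside, z up. The pick hangs in the hole with its collar resting on the block's top, its tip then 10 mm above the origin.
- jug: Glass milk jug, 84 mm in diameter and 110 mm high, handle to its +y side. Bystander; origin: centre of the underside.
- saucer_low: White espresso saucer, 120 mm across and 16 mm high, the lower of a stack of two. Bystander; origin: centre of the underside.
- saucer_top: The upper saucer of the stack, same size. Bystander; origin: centre of the underside.
- cup: Blue espresso cup, 64 mm across, 60 mm high, handle to +y. Bystander; origin: centre of the underside.
- kit_box: Black plastic descaling kit box, 75 (x) x 120 (y) x 160 mm, with a round twist cap to 196 mm. Bystander; origin: centre of the underside.
- tower: Wooden capsule tower, 70 x 70 mm column on a round turntable base of 130 mm diameter, 230 mm high. Bystander; origin: centre of the underside.
There are look-alikes about, which are no part of the job. What is shaped like the stand but purple is not meant.

How it is judged:
On the way, in this order (a step that is already met when the one before it is completed fails the run):
1. the tip of the pick is down in the channel at the green mark, behind the key (x of pick_tip in the frame of bay between -0.009 and 0.009 m and z of pick_tip in the frame of bay between 0.01 and 0.03 m and y of pick_tip in the frame of bay between 0.1 and 0.15 m), for 0.05 s.
2. the tip runs down in the channel, a quarter of the way along (x of pick_tip in the frame of bay between -0.009 and 0.009 m and z of pick_tip in the frame of bay between 0.01 and 0.03 m and y of pick_tip in the frame of bay between 0.045 and 0.069 m), for 0.05 s.
3. the tip runs down in the channel, half way along (x of pick_tip in the frame of bay between -0.009 and 0.009 m and z of pick_tip in the frame of bay between 0.01 and 0.03 m and y of pick_tip in the frame of bay between -0.012 and 0.012 m), for 0.05 s.
4. the tip runs down in the channel, three quarters of the way along (x of pick_tip in the frame of bay between -0.009 and 0.009 m and z of pick_tip in the frame of bay between 0.01 and 0.03 m and y of pick_tip in the frame of bay between -0.069 and -0.045 m), for 0.05 s.
5. the key has been swept wholly onto the red plate, the tip still in the channel behind it (x of pick_tip in the frame of bay between -0.009 and 0.009 m and z of pick_tip in the frame of bay between 0.01 and 0.03 m and y of key in the frame of bay between -0.146 and -0.111 m and x of key in the frame of bay between -0.006 and 0.006 m and z of key in the frame of bay between 0.016 and 0.024 m and y of pick_tip in the frame of bay between -0.135 and -0.07 m), for 0.05 s.
At the end, for the whole second after the job is handed in: The key rests flat in the channel wholly on the red plate (middle 11 mm or more past its near edge); the pick rests in its block, within 8 mm of the hole's axis, upright within 3.4 degrees, fully home within 4 mm; jug, saucers, cup, kit box and tower within 15 mm of their starts (y of key in the frame of bay between -0.146 and -0.111 m and x of key in the frame of bay between -0.006 and 0.006 m and z of key in the frame of bay between 0.016 and 0.024 m and linear speed of each of key, pick below 0.01 m/s and horizontal distance between pick and stand below 0.008 m and angle between pick's own z axis and vertical below 0.06 rad and z of pick in the frame of stand between 0.006 and 0.014 m and distance of each of jug, saucer_low, saucer_top, cup, kit_box, tower from where it was at the start of the episode below 0.015 m); the robot touches nothing.
It fails at once if the key is moved faster than 12 cm/s (linear speed of key above 0.12 m/s).
It fails at once if the key leaves the channel (lifted over 8 mm or off the channel's line by over 9 mm) (z of key in the frame of bay above 0.028 m or x of key in the frame of bay above 0.009 m or x of key in the frame of bay below -0.009 m).
It fails at once if the robot itself touches the key (contact force between the arm and key above 0.3 N).
It fails at once if the rack is bumped by the robot or the pick with over 8 N, or the pick is pressed on the shelf with over 35 N (contact force between any of the arm, pick and rack above 8 N or contact force between pick and bay above 35 N).
It fails at once if a bystander is shifted over 15 mm (distance of any of jug, saucer_low, saucer_top, cup, kit_box, tower from where it was at the start of the episode above 0.015 m).
It also fails if it takes over 69 s, if anything falls off the work surface, if the arm or the gripper's body presses on something with over 40 N, if the wrist force passes 120 N, or if a joint passes its speed limit or range.

### The arm

A 6-joint arm with a two-finger parallel gripper is mounted at the origin on the work surface. World frame = base frame: x ahead of the robot, y to its left, z up, the work surface at z = 0. Lengths are in m, angles in rad, forces in N, time in s.
With the tool pointing down it reaches from about 0.25 to 0.775 m from the base axis. Payload 4 kg.
Tool frame: the origin (TCP) lies between the finger pads; the fingertips stand 11 mm ahead of it and the grasp point (between the pads) lies 8 mm behind it (robot.tip_extent is the z of the fingertips in the tool frame, in m); z points along the fingers, y is the line along which they close (so a half turn about z gives the same grasp; the last joint's range is limited). The gripper opens to 94 mm and grips with 3 to 60 N. Pads are 16 mm wide; open, the fingers measure 119 mm over their backs; the gripper's body (75 mm by 177 mm) begins 78 mm behind the grasp point.
Start: joints at [1.04, 0.087, 1.371, -0, 1.684, -0.103], TCP at [0.228, 0.5, 0.217] pointing down, gripper open.
Joint ranges: [-3.1, 3.1], [-0.76, 2.03], [0.27, 2.55], [-1.08, 4.22], [0.17, 2.65], [-2.57, 2.57]. Speed limits (rad/s): [2.79, 2.79, 3.14, 3.14, 3.14, 3.14].

### API

Orientations are given as [roll, pitch, yaw] about the fixed x, y, z axes, in that order (R = Rz(yaw) Ry(pitch) Rx(roll)).
In Python, from bench import robot, imaging gives the robot as it stands.
- The arm moves only by the shell command python3 -m pendant 'ROWS'. ROWS is JSON, a list of rows, each a list of 7 numbers: the shift along the world's x, y, z in cm, then the turn, a rotation vector about the world's x, y, z in degrees, then the opening, from 0 (shut) to 1 (fully open). In form: [[dx, dy, dz, ax, ay, az, jaw], ...]. A call has 1 to 8 rows; each row shifts and turns the commanded pose from where the row before left it; what a row does not reach is not made up. A row lasts 1/10 s, in which the tool goes at most 50 mm and 8.59 degrees, less where a joint would pass 70% of its speed; a pose out of reach is approached as far as the arm can. A call is refused whole if a number of a shift passes 5 or a number of a turn 8.59, either way. A call with a gripper value outside its range is refused whole. The fingers move at their own pace and stop on an object; the grip force is fixed at half the most. Time passes only in rows, so rows that do not move let the fingers close. It gives the time, the measured TCP pose, the force, the opening and the grip force at its end, in the units of the state.
- robot.get_obs(): the state, without advancing time (a new reading comes with each control period).
- imaging.snapshot(name): name is "side" or "top"; returns the picture (400x640x3 uint8, red, green, blue); there is no depth.
- imaging.camera_params(name): a dict with "camera_matrix" (3x3 intrinsics, pixels), "R" (3x3) and "t" (3): a world point X has camera coordinates R X + t. Camera axes: x right, y down, z forward; pixel columns grow to the right and rows downward; lengths in m; the calibration is good to about 2 mm. A picture is of the moment at which its call begins. camera_params takes no time and is no camera call.
- robot.close_job(): hands the job in; it is judged then, once.
The state is a dict: "time": time; "joint_positions": joint angles; "qvel": joint speeds; "joint_torque": joint torques, N m; "tool_pos": TCP position; "ee_rot": TCP orientation; "wrist_force": force on the tool from outside, world axes, zero at the start; "wrist_torque": the same for the moment, N m; "width": finger opening in m; "finger_force": force on a finger pad.
Only numpy, scipy, OpenCV 4.12 (cv2) and the standard library are available. Lean on these libraries where they do the work, as an engineer would, in place of code of your own. Each camera call takes 0.05 s, during which the arm holds its last target. There are 200 camera calls.

## Working session

There is one attempt and no reset: what is moved stays moved. The work goes in short steps, Python scripts to look and compute and a shell command to move; the robot and the scene stay as the last step left them, time stands still between calls to the robot, and variables do not carry over. Pictures are saved under pics/ and viewed, at most 10 in all, crops included, and the job is handed in when it is done.

```bash
mkdir -p pics; python3 - <<'E'
from bench import robot, imaging
import cv2
for n in("side","top"):
    cv2.imwrite(f"pics/{n}0.png",imaging.snapshot(n)[:,:,::-1]); p=imaging.camera_params(n); print(n,p)
o=robot.get_obs();print(o['time'],o['tool_pos'],o['ee_rot'],o['width'])
E
```

```text
side {'camera_matrix': array([[510.08792401,   0.        , 314.04135849],
       [  0.        , 510.08792401, 193.15300331],
       [  0.        ,   0.        ,   1.        ]]), 'R': array([[-0.83317177, -0.55254565,  0.02276175],
       [-0.34862874,  0.49284893, -0.79721888],
       [ 0.42928172, -0.67215567, -0.60326111]]), 't': array([0.42655277, 0.23988087, 1.75837037])}
top {'camera_matrix': array([[379.61385011,   0.        , 320.45620707],
       [  0.        , 379.61385011, 196.46301111],
       [  0.        ,   0.        ,   1.        ]]), 'R': array([[ 0.02409082, -0.99970847,  0.00161595],
       [-0.98699761, -0.02404141, -0.15892682],
       [ 0.15891934,  0.00223374, -0.98728904]]), 't': array([-0.0270106 ,  0.50315101,  1.11228389])}
0.1 [0.22796127 0.50000999 0.21540832] [-3.13958664e+00 -1.65968678e-04  2.71377444e+00] 0.09412873775648699
```

View pics/side0.png

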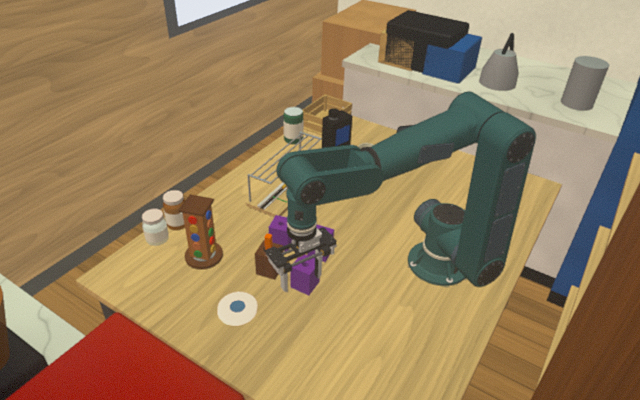

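View pics/top0.png

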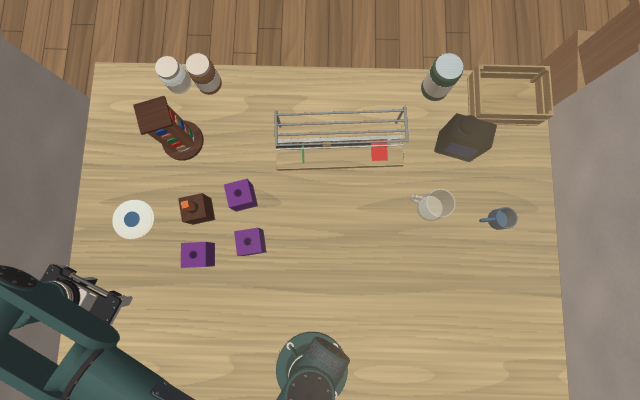

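Side view: the rack is behind the arm and the dark stand with its orange handle is at (266,255), partly hidden by the gripper. Top view: the bay is at (277–407, 108–170), with the green mark at about (303,155) and the red plate at about (380,150).

Stand candidates in the top view are brown (196,208) and purple (240,194), (250,241) and (197,254). The brown one fits because it is dark wood and holds the orange handle. I'll confirm it in a crop.

```bash
python3 - <<'E'
import cv2,numpy as np
t=cv2.imread("pics/top0.png")
a=cv2.resize(t[98:178,265:425],None,fx=5,fy=5,interpolation=cv2.INTER_CUBIC)
cv2.imwrite("pics/bay.png",a)
cv2.imwrite("pics/st.png",cv2.resize(t[175:275,165:275],None,fx=6,fy=6,interpolation=cv2.INTER_CUBIC)[:600])
E
```

```text
(no output)
```

View pics/bay.png

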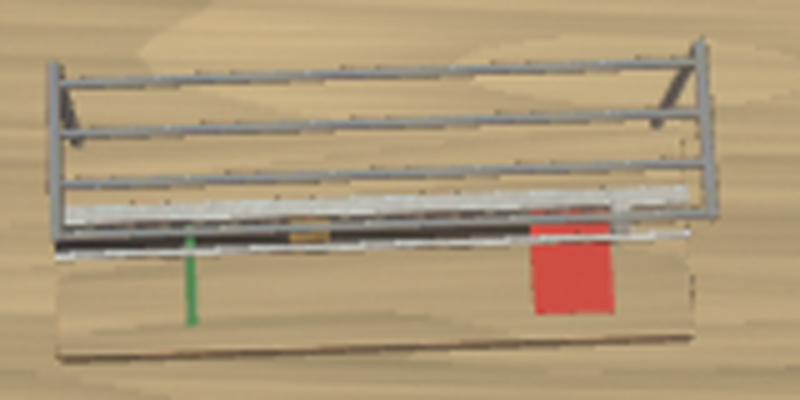

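View pics/st.png

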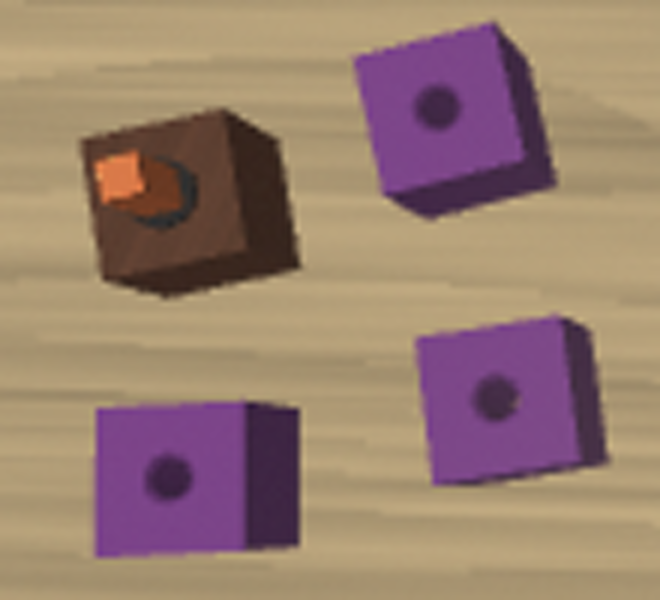

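The crop confirms it: only the brown block holds the orange handle and collar, with its top corners at crop (80,141), (222,108), (247,248) and (103,280). In the bay crop the green mark is at x≈190, the red plate at 533–611 and the brass key at (290–330, 231). Next I'll fit the poses.

```bash
cat > h.py <<'E'
import numpy as np
from bench import imaging
from scipy.optimize import least_squares
def proj(X,cam):
    p=imaging.camera_params(cam); c=np.asarray(X)@p['R'].T+p['t']; q=c@p['camera_matrix'].T
    return q[...,:2]/q[...,2:]
def place(s,P):
    c,n=np.cos(s[2]),np.sin(s[2]); return np.asarray(P)@np.array([[c,n,0],[-n,c,0],[0,0,1]])+[s[0],s[1],0]
def fit(P,uv,s0,cam='top',dz=0):
    r=least_squares(lambda s:((proj(place(s,P),cam)-uv)[~np.isnan(uv)]).ravel(),s0); return r.x,r.fun
E
python3 - <<'E'
from h import *
n=np.nan
P=np.array([[-75,200,20],[-75,-200,20],[-10.5,200,25],[-10.5,-200,25],[-35,185,145],[-35,-185,145],[55,185,145],[55,-185,145],[-50,115,20],[-75+18,-100,20],[-75+18,-150,20]])/1e3
C=np.array([[58,354],[692,337],[57,257],[688,234],[58,235],[712,214],[60,84],[697,63],[191,n],[536,n],[613,n]])
bay,f=fit(P,(C+.5)/5-.5+[265,98],[.5,0,0]); print('bay',bay,f.round(2))
C=np.array([[80,141],[222,108],[247,248],[103,280]])
C2=np.array([[93,158],[137,151],[147,197],[103,204]])
S=np.array([[1,1],[1,-1],[-1,-1],[-1,1]])
o=lambda C:(C+.5)/6-.5+[165,175]
for c,h,z in((C,.035,.095),(C2,.01,.155)):
    print(fit(np.c_[S*h,[z]*4],o(c),[.3,.3,0]))
for x in(290,330):
    r=least_squares(lambda s:(proj(place(bay,[0,s[0],.032]),'top')-((np.array([x,231])+.5)/5-.5+[265,98]))[:1],[.05]);print('key y',r.x)
for y in(.115,-.1):print(place(bay,[0,y,.02]))
E
```

```text
bay [ 0.67713455 -0.06900951  0.05752329] [-0.23  0.51  0.66 -0.21 -0.51 -0.49  0.41  0.06 -0.17  0.06  0.05  0.1
 -1.04 -0.15  0.86  0.01  0.15 -0.32  0.18]
(array([0.45545717, 0.35433105, 0.24860722]), array([-0.19954253, -0.23679789,  0.05574759, -0.05172707,  0.14664978,
        0.0951112 , -0.0037454 ,  0.18567245]))
(array([0.4549905 , 0.35380527, 0.23923357]), array([ 0.28539391,  0.46667215,  0.21976746,  0.0845712 , -0.27414232,
       -0.46985041, -0.22956139, -0.07819377]))
key y [0.05166437]
key y [0.02661419]
[0.67052302 0.04580027 0.02      ]
[ 0.68288371 -0.16884411  0.02      ]
```

```bash
python3 -m pendant '[[3.79,-2.43,0,0,0,6.4,1],[3.79,-2.43,0,0,0,6.4,1],[3.79,-2.43,0,0,0,6.4,1],[3.79,-2.43,0,0,0,6.4,1],[3.79,-2.43,0,0,0,6.4,1],[3.79,-2.43,0,0,0,6.4,1],[0,0,0,0,0,0,1],[0,0,0,0,0,0,1]]'
python3 - <<'E'
from h import *
from bench import robot
import cv2
a=imaging.snapshot("top");s=imaging.snapshot("side")
o=robot.get_obs();print(o['joint_positions'].round(3),o['tool_pos'],o['ee_rot'],o['wrist_force'])
i=[cv2.resize(a[110:260,90:290],(800,600))[:,:,::-1],cv2.resize(s[210:310,225:345],(480,400))[:,:,::-1]]
cv2.imwrite("pics/s1.png",i[1])
E
```

```text
time: 0.9
tool_pos: [0.4558, 0.354, 0.2156]
ee_rot: [3.141, -0.002, -2.902]
wrist_force: [-0.5, 1.2, -0.3]
width: 0.0941
finger_force: 0.0
[ 5.650e-01  1.480e-01  1.304e+00  1.000e-03  1.690e+00 -1.249e+00] [0.45462863 0.35521538 0.21617428] [ 3.14119832e+00 -1.04638148e-03 -2.89886105e+00] [-0.80351131 -0.12524235 -0.01024578]
```

View pics/s1.png

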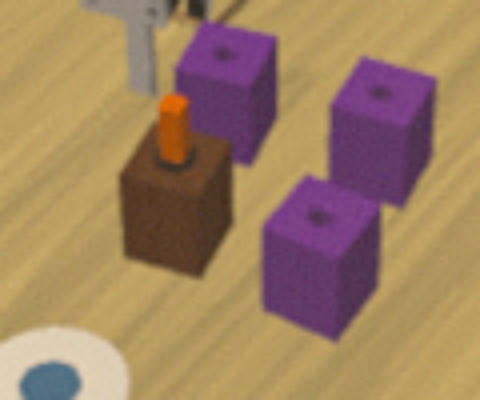

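Side crop: the stand and handle are clear, with the handle top at crop (174,98), i.e. px (268.5,234.5). One fingertip is at crop (143,92). I'll check both against the fit.

```bash
python3 - <<'E'
from h import *
print(proj([.4552,.354,.155],'side'),proj([.4552,.354,.095],'side'))
for s in(-1,1): print(proj(np.array([.4546,.3552,.205])+s*.052*np.array([np.cos(1.81),np.sin(1.81),0]),'side'))
E
```

```text
[268.52007219 234.68262715] [269.09349909 248.48759858]
[274.57094345 213.12372267]
[260.97206496 233.32543597]
```

Both agree, so I'll descend and grip.

```bash
python3 -m pendant '[[0,0,-3,0,0,0,1],[0,0,-3,0,0,0,1],[0,0,-2,0,0,0,1],[0,0,-1.4,0,0,0,1],[0,0,0,0,0,0,1],[0,0,0,0,0,0,1]]'
python3 -m pendant '[[0,0,0,0,0,0,0],[0,0,0,0,0,0,0],[0,0,0,0,0,0,0],[0,0,0,0,0,0,0],[0,0,0,0,0,0,0],[0,0,0,0,0,0,0],[0,0,0,0,0,0,0],[0,0,0,0,0,0,0]]'
```

```text
time: 1.6
tool_pos: [0.4553, 0.3554, 0.1233]
ee_rot: [3.141, 0.001, -2.898]
wrist_force: [1.0, -0.0, -0.1]
width: 0.094
finger_force: 0.0
time: 2.4
tool_pos: [0.4556, 0.3546, 0.1224]
ee_rot: [3.142, -0.0, -2.899]
wrist_force: [-0.0, 0.9, 0.4]
width: 0.0335
finger_force: 0.0
```

```bash
python3 -m pendant '[[0,0,0,0,0,0,0],[0,0,0,0,0,0,0],[0,0,0,0,0,0,0],[0,0,0,0,0,0,0]]'
python3 -m pendant '[[0,0,1,0,0,0,0],[0,0,1.5,0,0,0,0],[0,0,2,0,0,0,0],[0,0,2,0,0,0,0],[0,0,2,0,0,0,0],[0,0,2,0,0,0,0],[0,0,1.5,0,0,0,0],[0,0,0,0,0,0,0]]'
```

```text
time: 2.8
tool_pos: [0.4556, 0.3546, 0.1224]
ee_rot: [3.142, -0.0, -2.899]
wrist_force: [-0.8, 0.3, -0.6]
width: 0.0196
finger_force: 30.0
time: 3.6
tool_pos: [0.4568, 0.3554, 0.2466]
ee_rot: [3.139, 0.007, -2.899]
wrist_force: [0.1, 0.4, -1.1]
width: 0.0201
finger_force: 30.0
```

```bash
python3 -m pendant '[[0.5,-3.5,0,0,0,-5.3,0],[1,-4,0,0,0,-5.3,0],[1,-4,0,0.43,-7.49,0,0],[1.4,-4,0,0.43,-7.49,0,0],[1.5,-4,0,0.43,-7.49,0,0],[1.5,-4,0,0.43,-7.49,0,0],[1.5,-4,0,0,0,0,0],[1.5,-4,0,0,0,0,0]]'
python3 -m pendant '[[0,0,0,0,0,0,0],[0,0,0,0,0,0,0]]'
python3 - <<'E'
from h import *
from bench import robot
from scipy.spatial.transform import Rotation as R
import cv2
s=imaging.snapshot("side");t=imaging.snapshot("top")
o=robot.get_obs();r=R.from_euler('xyz',o['ee_rot']).as_matrix();print(o['joint_positions'].round(3),o['tool_pos'],r)
tip=o['tool_pos']+r[:,2]*.112; print(tip,proj(tip,'side'),proj(tip,'top'))
u=np.array([np.cos(.0575),np.sin(.0575),0])*.5+[0,0,-.866];d=R.align_vectors([u,[-.0575,.998,0]],[r[:,2],r[:,1]*np.sign(r[1,1])])[0];print((d).as_rotvec(degrees=True))
cv2.imwrite("pics/b.png",np.hstack([cv2.resize(s[130:250,215:345],(400,370)),cv2.resize(t[90:210,255:385],(400,370))])[:,:,::-1])
E
```

```text
time: 4.4
tool_pos: [0.5524, 0.0386, 0.24]
ee_rot: [3.141, 0.521, -3.084]
wrist_force: [0.1, 0.4, 0.9]
width: 0.0198
finger_force: 30.0
time: 4.6
tool_pos: [0.5541, 0.0386, 0.2414]
ee_rot: [3.141, 0.522, -3.087]
wrist_force: [-0.0, -0.4, -0.9]
width: 0.02
finger_force: 30.0
[-0.068 -0.284  1.749  0.069  1.158 -1.708] [0.55416479 0.04054672 0.24193184] [[-8.65099234e-01 -5.83811855e-02  4.98191682e-01]
 [-5.02680100e-02  9.98294154e-01  2.96969616e-02]
 [-4.99075588e-01  6.47714269e-04 -8.66558214e-01]]
[0.60996225 0.04387278 0.14487732] [286.54621291 175.29207075] [300.53992562 152.68721644]
[-0.03410348 -0.06394429 -0.04982457]
```

View pics/b.png

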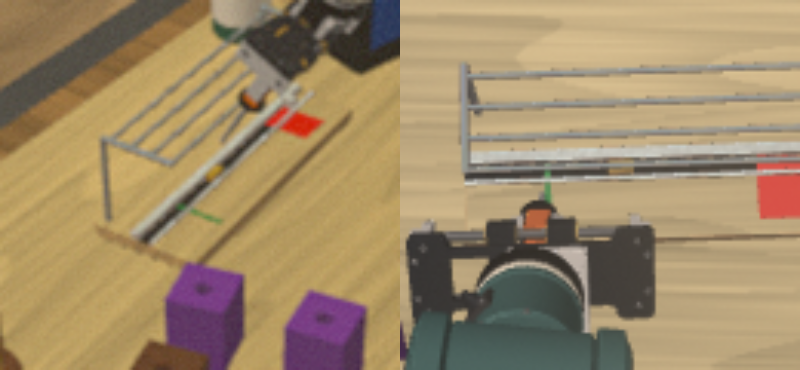

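Split view: the tip is at side px (287,175.4), against a prediction of (286.5,175.3), so the grip geometry holds. Next I'll descend in front of the channel, then check the tip against the channel in a crop.

```bash
python3 -m pendant '[[0,0,-3,0,0,0,0],[0,0,-3,0,0,0,0],[0,0,-3,0,0,0,0],[0,0,-1.5,0,0,0,0],[0,0,-0.4,0,0,0,0],[0,0,0,0,0,0,0],[0,0,0,0,0,0,0]]'
python3 - <<'E'
from h import *
from bench import robot
from scipy.spatial.transform import Rotation as R
import cv2
s=imaging.snapshot("side")
o=robot.get_obs();r=R.from_euler('xyz',o['ee_rot']).as_matrix()
tip=o['tool_pos']+r[:,2]*.112; print(tip,(proj(tip,'side')-[245,160])*8)
bay=[.67713,-.06901,.05752]
for P in([.008,.2,.03],[.008,.2,.02],[-.008,.2,.025],[-.013,.2,.025],[-.075,.2,.02],[-.0105,.118,.025],[-.0105,.112,.025],[0,.052,.032],[0,.026,.032],[0,.115,.02]):
    print(P,((proj(place(bay,P),'side')-[245,160])*8).round(0))
cv2.imwrite("pics/c.png",cv2.resize(s[160:232,245:340],None,fx=8,fy=8,interpolation=cv2.INTER_CUBIC)[:,:,::-1])
E
```

```text
time: 5.4
tool_pos: [0.5555, 0.0405, 0.1353]
ee_rot: [-3.141, 0.526, -3.083]
wrist_force: [0.3, -0.2, -0.7]
width: 0.0195
finger_force: 30.0
[0.61184752 0.04348533 0.0387743 ] [331.82261757 300.66023163]
[0.008, 0.2, 0.03] [118. 361.]
[0.008, 0.2, 0.02] [119. 378.]
[-0.008, 0.2, 0.025] [146. 381.]
[-0.013, 0.2, 0.025] [155. 384.]
[-0.075, 0.2, 0.02] [265. 436.]
[-0.0105, 0.118, 0.025] [247. 293.]
[-0.0105, 0.112, 0.025] [254. 287.]
[0, 0.052, 0.032] [302. 207.]
[0, 0.026, 0.032] [331. 181.]
[0, 0.115, 0.02] [233. 291.]
```

View pics/c.png

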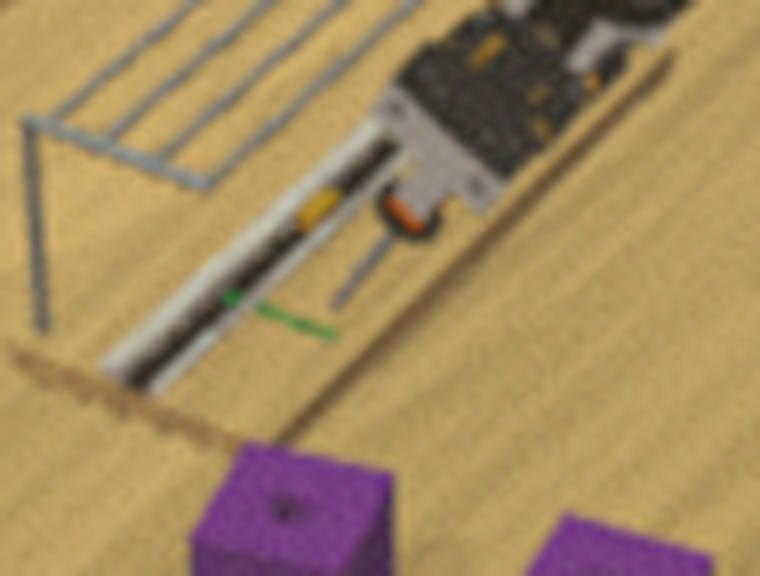

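The crop shows the model and picture agreeing to within about 1 px: green mark in the channel at (233,297), tip at (335,305), key at (303–338, 190–225). Now forward over the channel.

```bash
cat > tip.py <<'E'
from h import *
from bench import robot
from scipy.spatial.transform import Rotation as R
o=robot.get_obs();r=R.from_euler('xyz',o['ee_rot']).as_matrix()
d=o['tool_pos']+r[:,2]*.112-[.67713,-.06901,0]
print('tip bay',(R.from_euler('z',-.05752).apply(d)*1e3).round(1),'F',o['wrist_force'].round(1),'q',o['joint_positions'].round(2),o['time'])
E
python3 -m pendant '[[1.5,0.09,0,0,0,0,0],[1.5,0.09,0,0,0,0,0],[1.5,0.09,0,0,0,0,0],[1.45,0.08,0,0,0,0,0],[0,0,0,0,0,0,0],[0,0,0,0,0,0,0],[0,0,0,0,0,0,0]]'|head -2;python3 tip.py
python3 -m pendant '[[0,0,0,0,0,0,0]]'|head -2;python3 tip.py
python3 -m pendant '[[0,0,0,0,0,0,0]]'|head -2;python3 tip.py
```

```text
time: 6.15
tool_pos: [0.6137, 0.0432, 0.1339]
tip bay [ -0.8 115.7  36.9] F [-0.5  0.6 -0.4] q [-0.05 -0.09  1.8   0.07  0.91 -1.71] 6.15
time: 6.25
tool_pos: [0.6136, 0.0431, 0.1338]
tip bay [ -0.9 115.6  36.8] F [ 0.1 -1.1 -1.3] q [-0.05 -0.09  1.8   0.07  0.9  -1.71] 6.25
time: 6.35
tool_pos: [0.6137, 0.0432, 0.1337]
tip bay [ -0.8 115.6  36.7] F [ 0.1  0.4 -0.9] q [-0.05 -0.09  1.8   0.07  0.9  -1.71] 6.35
```

```bash
python3 -m pendant '[[0.1,0,-0.4,0,0,0,0],[0,0,-0.4,0,0,0,0],[0,0,-0.4,0,0,0,0],[0,0,0,0,0,0,0],[0,0,0,0,0,0,0]]'|head -2;python3 tip.py
python3 -m pendant '[[0,0,0,0,0,0,0]]'|head -2;python3 tip.py
python3 - <<'E'
from h import *
import cv2
s=imaging.snapshot("side")
cv2.imwrite("pics/d.png",cv2.resize(s[160:232,245:340],None,fx=8,fy=8,interpolation=cv2.INTER_CUBIC)[:,:,::-1])
print((proj(place([.67713,-.06901,.05752],[0,.1156,.0247]),'side')-[245,160])*8)
E
```

```text
time: 6.85
tool_pos: [0.6149, 0.0432, 0.121]
tip bay [  0.3 115.6  24. ] F [-0.2  0.3 -0.4] q [-0.05 -0.07  1.81  0.07  0.88 -1.71] 6.85
time: 6.95
tool_pos: [0.6152, 0.0431, 0.1216]
tip bay [  0.7 115.5  24.7] F [ 0.5  0.2 -0.6] q [-0.05 -0.07  1.81  0.07  0.88 -1.71] 6.95
[231.70483315 284.21264937]
```

View pics/d.png

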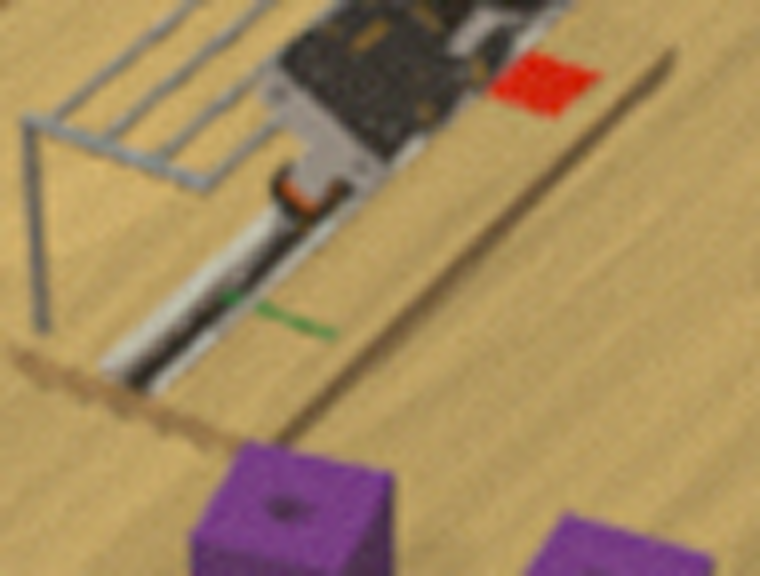

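The tip is in the channel at the green mark, at (235,290). Starting the sweep at 4–5 cm/s.

```bash
python3 -m pendant '[[0.01,-0.2,0,0,0,0,0],[0.02,-0.4,0,0,0,0,0],[0.03,-0.5,0,0,0,0,0],[0.03,-0.5,0,0,0,0,0],[0.03,-0.5,0,0,0,0,0],[0.03,-0.5,0,0,0,0,0],[0.03,-0.5,0,0,0,0,0],[0.03,-0.5,0,0,0,0,0]]'|head -2;python3 tip.py
python3 -m pendant '[[0.03,-0.5,0,0,0,0,0],[0.02,-0.4,0,0,0,0,0],[0.02,-0.3,0,0,0,0,0],[0.02,-0.3,0,0,0,0,0],[0.02,-0.3,0,0,0,0,0],[0.02,-0.3,0,0,0,0,0],[0.02,-0.3,0,0,0,0,0],[0.02,-0.3,0,0,0,0,0]]'|head -2;python3 tip.py
```

```text
time: 7.8
tool_pos: [0.6172, 0.0066, 0.1215]
tip bay [ 0.6 78.9 24.5] F [ 1.1  0.4 -0.4] q [-0.13 -0.07  1.81  0.12  0.89 -1.81] 7.8
time: 8.6
tool_pos: [0.6189, -0.02, 0.1215]
tip bay [ 0.7 52.3 24.5] F [-0.7 -0.  -1.1] q [-0.19 -0.06  1.81  0.16  0.89 -1.89] 8.6
```

```bash
python3 -m pendant '[[0.02,-0.4,0,0,0,0,0],[0.02,-0.4,0,0,0,0,0],[0.02,-0.4,0,0,0,0,0],[0.02,-0.4,0,0,0,0,0],[0.03,-0.4,0,0,0,0,0],[0.02,-0.4,0,0,0,0,0],[0.02,-0.4,0,0,0,0,0],[0.02,-0.4,0,0,0,0,0]]'|head -2;python3 tip.py
```

```text
time: 9.4
tool_pos: [0.6206, -0.0522, 0.1215]
tip bay [ 0.5 20.  24.5] F [ 0.1  1.  -0.8] q [-0.26 -0.05  1.8   0.2   0.91 -1.97] 9.4
```

```bash
python3 -m pendant '[[0.03,-0.4,0,0,0,0,0],[0.03,-0.4,0,0,0,0,0],[0.02,-0.4,0,0,0,0,0],[0.02,-0.4,0,0,0,0,0],[0.03,-0.4,0,0,0,0,0],[0.02,-0.4,0,0,0,0,0],[0.03,-0.4,0,0,0,0,0],[0.02,-0.4,0,0,0,0,0]]'|head -2;python3 tip.py
python3 -m pendant '[[0.03,-0.4,0,0,0,0,0],[0.03,-0.4,0,0,0,0,0],[0.02,-0.4,0,0,0,0,0],[0.02,-0.4,0,0,0,0,0],[0.03,-0.4,0,0,0,0,0],[0.02,-0.4,0,0,0,0,0],[0.03,-0.4,0,0,0,0,0],[0.02,-0.4,0,0,0,0,0]]'|head -2;python3 tip.py
```

```text
time: 10.2
tool_pos: [0.6226, -0.0842, 0.1215]
tip bay [  0.7 -12.   24.5] F [ 0.4  0.4 -1.8] q [-0.33 -0.03  1.78  0.24  0.92 -2.05] 10.2
time: 11.0
tool_pos: [0.6246, -0.1162, 0.1215]
tip bay [  0.8 -44.1  24.5] F [ 0.4  0.3 -0.5] q [-0.39 -0.01  1.76  0.27  0.93 -2.13] 11.0
```

```bash
python3 -m pendant '[[0.03,-0.4,0,0,0,0,0],[0.03,-0.4,0,0,0,0,0],[0.02,-0.4,0,0,0,0,0],[0.02,-0.4,0,0,0,0,0],[0.03,-0.4,0,0,0,0,0],[0.02,-0.4,0,0,0,0,0],[0.03,-0.4,0,0,0,0,0],[0.02,-0.4,0,0,0,0,0]]'|head -2;python3 tip.py
```

```text
time: 11.8
tool_pos: [0.6266, -0.1482, 0.1215]
tip bay [  1.  -76.1  24.5] F [ 0.2  1.3 -0.6] q [-0.45  0.01  1.73  0.3   0.95 -2.2 ] 11.8
```

```bash
python3 -m pendant '[[0.02,-0.4,0,0,0,0,0],[0.02,-0.4,0,0,0,0,0],[0.02,-0.4,0,0,0,0,0],[0.02,-0.4,0,0,0,0,0],[0.02,-0.4,0,0,0,0,0],[0.02,-0.4,0,0,0,0,0],[0.02,-0.4,0,0,0,0,0],[0.02,-0.3,0,0,0,0,0]]'|head -2;python3 tip.py
python3 -m pendant '[[0.02,-0.3,0,0,0,0,0],[0.01,-0.2,0,0,0,0,0],[0,0,0,0,0,0,0],[0,0,0,0,0,0,0],[0,0,0,0,0,0,0]]'|head -2;python3 tip.py
python3 - <<'E'
from h import *
import cv2
t=imaging.snapshot("top")
cv2.imwrite("pics/e.png",cv2.resize(t[105:175,335:435],None,fx=8,fy=8,interpolation=cv2.INTER_CUBIC)[:,:,::-1])
for y in(-.1,-.115,-.128,-.141,-.15): print(y,(proj(place([.67713,-.06901,.05752],[0,y,.032]),'top')-[335,105])*8)
E
```

```text
time: 12.6
tool_pos: [0.6282, -0.1792, 0.1215]
tip bay [   0.8 -107.3   24.5] F [ 0.2  0.6 -0.5] q [-0.51  0.04  1.7   0.33  0.97 -2.26] 12.6
time: 13.1
tool_pos: [0.6285, -0.1838, 0.1215]
tip bay [   0.8 -111.7   24.5] F [-0.8 -0.1 -0.3] q [-0.51  0.04  1.7   0.33  0.97 -2.27] 13.1
-0.1 [287.99923641 292.64482191]
-0.115 [326.25707904 291.42869102]
-0.128 [359.40848385 290.37488232]
-0.141 [392.55488286 289.32123274]
-0.15 [415.49945806 288.59187623]
```

View pics/e.png

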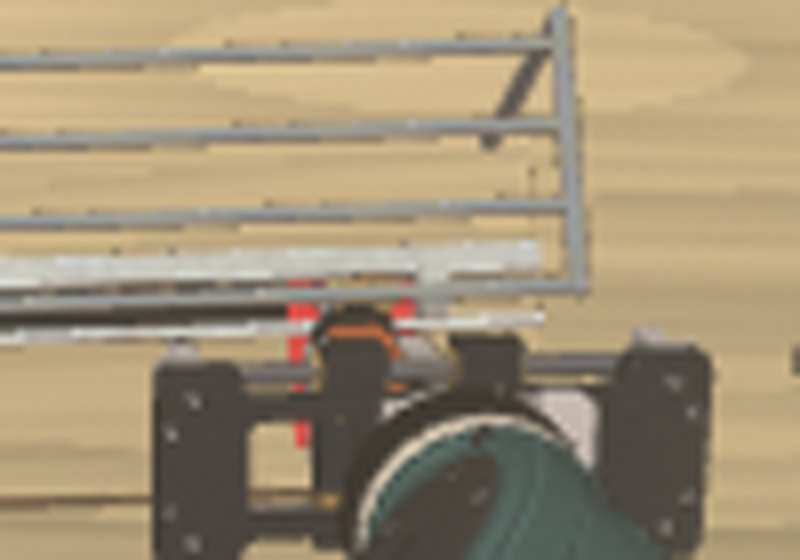

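The red plate shows on both sides of the handle (288–318 and 392–415), and the key is hidden under the handle and bar, as expected. I'll back off the key, lift over the bead and withdraw.

```bash
python3 -m pendant '[[-0.02,0.3,0,0,0,0,0],[-0.03,0.5,0,0,0,0,0],[0,0,0.4,0,0,0,0],[0,0,0.4,0,0,0,0],[0,0,0.4,0,0,0,0],[0,0,0,0,0,0,0]]'|head -2;python3 tip.py
python3 -m pendant '[[-1.5,-0.09,0,0,0,0,0],[-2,-0.11,0,0,0,0,0],[-2,-0.11,0,0,0,0,0],[-2,-0.11,0.5,0,0,0,0],[-1,0,3,0,0,0,0],[0,1,4,0,0,0,0],[0,1,3.5,0,0,0,0],[0,0,0,0,0,0,0]]'|head -2;python3 tip.py
```

```text
time: 13.75
tool_pos: [0.6286, -0.1762, 0.135]
tip bay [   1.6 -104.4   38.2] F [ 0.8 -0.2 -1.2] q [-0.5   0.03  1.69  0.32  0.99 -2.25] 13.75
time: 14.55
tool_pos: [0.5455, -0.1607, 0.2521]
tip bay [-79.5 -84.7 155.8] F [ 0.2 -0.5 -0.4] q [-0.56 -0.23  1.69  0.31  1.24 -2.23] 14.55
```

```bash
python3 -m pendant '[[-0.8,4.3,0,0,0,0,0],[-0.8,4.3,0,0,0,0,0],[-0.8,4.3,0,-0.43,7.49,0,0],[-0.8,4.3,0,-0.43,7.49,0,0],[-0.8,4.3,0,-0.43,7.49,0,0],[-0.8,4.3,0,-0.43,7.49,0,0],[-0.7,4.3,0,0,0,5.3,0],[-0.7,4.3,0,0,0,5.3,0]]'|head -2
python3 -m pendant '[[-0.7,4.2,0,0,0,0,0],[-0.7,4.2,0,0,0,0,0],[-0.7,4.2,0,0,0,0,0],[-0.7,4,0,0,0,0,0],[0,0,0,0,0,0,0],[0,0,0,0,0,0,0]]'
python3 - <<'E'
from h import *
from bench import robot
import cv2
t=imaging.snapshot("top");s=imaging.snapshot("side")
o=robot.get_obs();print(o['tool_pos'],o['ee_rot'])
a=cv2.resize(t[105:170,340:430],None,fx=8,fy=8,interpolation=cv2.INTER_CUBIC)
b=cv2.resize(s[150:215,250:350],None,fx=4,fy=4,interpolation=cv2.INTER_CUBIC)
a=a[120:260]; c=cv2.resize(s[190:290,220:320],(400,400))
B=cv2.copyMakeBorder(a,0,0,0,800-720,0); D=np.hstack([c,cv2.copyMakeBorder(b,0,140,0,0,0)])
cv2.imwrite("pics/f.png",np.vstack([B,D])[:,:,::-1])
for y in(-.1,-.115,-.128,-.141,-.15): print(y,(proj(place([.67713,-.06901,.05752],[0,y,.032]),'top')-[340,120])*8)
tip=np.array(o['tool_pos'])-[0,0,.112]; print('tip px',(proj(tip,'side')-[220,190])*4)
E
```

```text
time: 15.35
tool_pos: [0.4812, 0.1858, 0.241]
time: 15.95
tool_pos: [0.4526, 0.3502, 0.2419]
ee_rot: [-3.14, -0.002, -2.897]
wrist_force: [0.9, -0.8, -0.5]
width: 0.0199
finger_force: 30.0
[0.45323295 0.3489219  0.24273077] [-3.14078207e+00 -1.07278974e-03 -2.90010972e+00]
-0.1 [247.99923641 172.64482191]
-0.115 [286.25707904 171.42869102]
-0.128 [319.40848385 170.37488232]
-0.141 [352.55488286 169.32123274]
-0.15 [375.49945806 168.59187623]
tip px [200.83546633 198.80346673]
```

View pics/f.png

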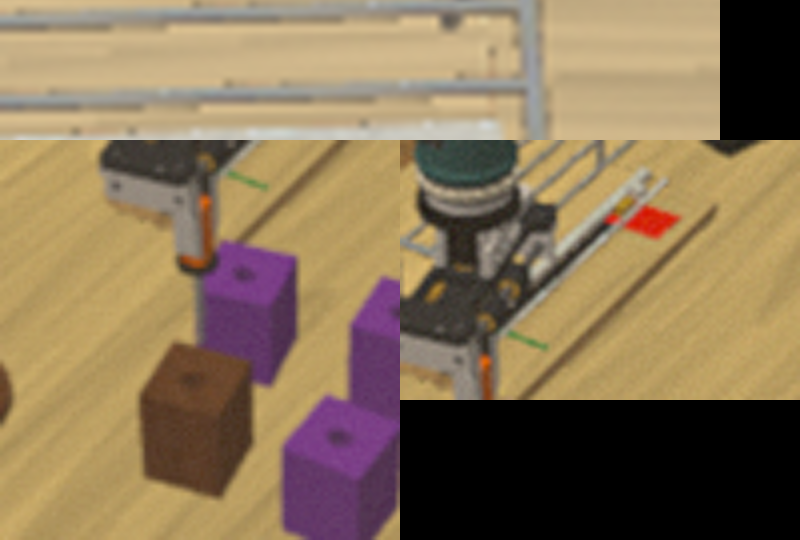

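The key (side crop (623,205)) lies on the red plate, with red still showing behind it, and the pick hangs straight. Next I'll quantify the key position and average the arm pose.

```bash
for i in 1 2 3; do python3 -m pendant '[[0,0,0,0,0,0,0]]'|sed -n 2,3p; done
python3 - <<'E'
from h import *
b=[.67713,-.06901,.05752]
print(least_squares(lambda s:proj(place(b,[s[0],s[1],.032]),'side')-[305.4,165.9],[0,-.12]).x)
E
```

```text
tool_pos: [0.4535, 0.3486, 0.2434]
ee_rot: [-3.141, -0.0, -2.901]
tool_pos: [0.4535, 0.3488, 0.2437]
ee_rot: [3.142, 0.0, -2.901]
tool_pos: [0.4534, 0.3491, 0.2437]
ee_rot: [3.141, 0.0, -2.901]
[-0.00308491 -0.11820695]
```

```bash
python3 - <<'E'
from h import *
b=[.67713,-.06901,.05752]
for cam in('side','top'):
    im=imaging.snapshot(cam).astype(int); g=[]
    for y in np.arange(-.09,-.156,-.002):
        best=[]
        for x,z in ((0,.032),(-.004,.032),(.004,.032)):
            u,v=proj(place(b,[x,y,z]),cam).round().astype(int); best.append(tuple(im[v,u]))
        g.append((round(y*1000),[tuple(int(k) for k in q) for q in best]))
    print(cam);[print(*q) for q in g]
E
```

```text
side
-90 [(159, 93, 78), (199, 49, 28), (142, 132, 117)]
-92 [(199, 49, 28), (199, 49, 28), (152, 132, 116)]
-94 [(157, 91, 77), (212, 35, 19), (152, 132, 116)]
-96 [(157, 91, 77), (171, 79, 40), (152, 132, 116)]
-98 [(157, 91, 77), (171, 79, 40), (152, 132, 116)]
-100 [(171, 79, 40), (171, 79, 40), (150, 142, 124)]
-102 [(171, 79, 40), (162, 99, 38), (150, 142, 124)]
-104 [(130, 98, 63), (162, 99, 38), (150, 142, 124)]
-106 [(130, 98, 63), (146, 109, 35), (150, 142, 124)]
-108 [(146, 109, 35), (146, 109, 35), (130, 98, 63)]
-110 [(146, 109, 35), (139, 111, 38), (162, 150, 123)]
-112 [(158, 128, 62), (139, 111, 38), (162, 150, 123)]
-114 [(158, 128, 62), (168, 132, 26), (162, 150, 123)]
-116 [(168, 132, 26), (168, 132, 26), (158, 128, 62)]
-118 [(168, 132, 26), (154, 119, 37), (182, 167, 133)]
-120 [(175, 142, 65), (154, 119, 37), (182, 167, 133)]
-122 [(175, 142, 65), (154, 119, 37), (182, 167, 133)]
-124 [(175, 142, 65), (174, 138, 39), (175, 142, 65)]
-126 [(174, 138, 39), (159, 124, 38), (175, 142, 65)]
-128 [(174, 138, 39), (159, 124, 38), (175, 158, 122)]
-130 [(164, 133, 68), 
[... 1827 characters left out ...]
140, 90), (175, 149, 105)]
-132 [(155, 159, 156), (136, 122, 98), (157, 139, 105)]
-134 [(155, 158, 155), (134, 120, 97), (164, 146, 111)]
-136 [(155, 158, 155), (132, 118, 95), (164, 146, 111)]
-138 [(156, 159, 153), (132, 118, 95), (166, 147, 112)]
-140 [(156, 158, 151), (132, 109, 91), (166, 148, 118)]
-142 [(156, 158, 151), (132, 109, 91), (166, 148, 118)]
-144 [(163, 160, 152), (164, 89, 78), (177, 132, 114)]
-146 [(161, 160, 151), (147, 102, 92), (167, 127, 115)]
-148 [(161, 160, 151), (147, 102, 92), (167, 127, 115)]
-150 [(162, 159, 151), (141, 133, 123), (165, 159, 148)]
-152 [(161, 159, 148), (153, 148, 138), (165, 159, 148)]
-154 [(161, 159, 148), (153, 148, 138), (179, 177, 165)]
```

The top view puts the key from -115 to -141 mm, wholly on the plate. Now I'll align over the block.

```bash
python3 -m pendant '[[0.21,0.58,0,0,0,0,0],[0,0,0,0,0,0,0],[0,0,0,0,0,0,0],[0,0,0,0,0,0,0],[0,0,0,0,0,0,0]]'|sed -n 2,3p;for i in 1 2; do python3 -m pendant '[[0,0,0,0,0,0,0]]'|sed -n 2,3p; done
```

```text
tool_pos: [0.455, 0.3558, 0.2434]
ee_rot: [3.142, -0.0, -2.899]
tool_pos: [0.4551, 0.3557, 0.2435]
ee_rot: [3.142, -0.0, -2.899]
tool_pos: [0.4551, 0.3557, 0.2435]
ee_rot: [3.142, 0.0, -2.899]
```

```bash
python3 -m pendant '[[0.05,-0.1,-1.5,0,0,0,0],[0,0,-1.5,0,0,0,0],[0,0,-1.5,0,0,0,0],[0,0,-1.5,0,0,0,0],[0,0,-1.5,0,0,0,0],[0,0,0,0,0,0,0],[0,0,0,0,0,0,0]]'|sed -n 2,4p
python3 -m pendant '[[0,0,-1.5,0,0,0,0],[0,0,-1.5,0,0,0,0],[0,0,-0.9,0,0,0,0],[0,0,-0.4,0,0,0,0],[0,0,0,0,0,0,0],[0,0,0,0,0,0,0],[0,0,0,0,0,0,0]]'|sed -n 2,4p
```

```text
tool_pos: [0.4554, 0.3546, 0.1679]
ee_rot: [-3.141, -0.001, -2.899]
wrist_force: [-0.9, -0.3, -0.2]
tool_pos: [0.456, 0.355, 0.1263]
ee_rot: [3.141, 0.001, -2.899]
wrist_force: [0.2, -0.7, -0.9]
```

```bash
python3 -m pendant '[[0,0,-0.2,0,0,0,0],[0,0,-0.1,0,0,0,0],[0,0,0,0,0,0,0],[0,0,0,0,0,0,0],[0,0,0,0,0,0,0]]'|sed -n 2,4p;
python3 -m pendant '[[0,0,0,0,0,0,0]]'|sed -n 2,4p
```

```text
tool_pos: [0.4556, 0.3547, 0.1225]
ee_rot: [3.142, 0.0, -2.899]
wrist_force: [1.0, 0.4, -1.1]
tool_pos: [0.4556, 0.3548, 0.1225]
ee_rot: [3.141, -0.0, -2.899]
wrist_force: [0.3, 0.6, -0.5]
```

Back at the pose where I gripped it. I'll release and rise.

```bash
python3 -m pendant '[[0,0,0,0,0,0,1],[0,0,0,0,0,0,1],[0,0,0,0,0,0,1],[0,0,0,0,0,0,1],[0,0,0,0,0,0,1],[0,0,0,0,0,0,1],[0,0,0,0,0,0,1],[0,0,0,0,0,0,1]]'|sed -n 5,6p
python3 -m pendant '[[0,0,1,0,0,0,1],[0,0,2,0,0,0,1],[0,0,3,0,0,0,1],[0,0,3,0,0,0,1],[0,0,3,0,0,0,1],[0,0,0,0,0,0,1],[0,0,0,0,0,0,1],[0,0,0,0,0,0,1]]'
python3 - <<'E'
from h import *
import cv2
s=imaging.snapshot("side").astype(int)
m=(s[:,:,0]>170)&(s[:,:,2]<60)&(s[:,:,1]>60)&(s[:,:,1]<130); m[:,:255]=0;m[:,285:]=0;m[:225]=0;m[265:]=0
v,u=np.nonzero(m);print(u.min(),u.max(),v.min(),v.max(),u.mean(),v.mean())
s=cv2.imread('pics/s1.png') # reference: same crop before grasp, 4x from (225,210)
r=s[::4,::4,::-1].astype(int);m=(r[:,:,0]>170)&(r[:,:,2]<60)&(r[:,:,1]>60)&(r[:,:,1]<130);v,u=np.nonzero(m);print(u.min()+225,u.max()+225,v.min()+210,v.max()+210,u.mean()+225,v.mean()+210)
E
```

```text
width: 0.0805
finger_force: 0.0
time: 20.75
tool_pos: [0.455, 0.3544, 0.2409]
ee_rot: [-3.141, -0.003, -2.899]
wrist_force: [0.5, -1.1, -1.3]
width: 0.094
finger_force: 0.0
265 271 234 249 267.7586206896552 236.6206896551724
265 271 234 238 267.9 236.06666666666666
```

The handle sits at the same pixels as before the grasp, so the pick is home and the arm is clear. Handing in.

```bash
python3 -c "
from bench import robot
print(robot.close_job())"
```

```text
the job is handed in; nothing more can be done
None
```

I swept the key onto the red plate (about -115 to -141 mm along the channel in the top view), stood the pick back in its block where it began, and handed the job in at about 21 s; no verdict was returned, and I did not re-measure the bystanders.

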